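# Stack the empty parts cups by size and cap them

## Task

Tidy up the empty grey parts cups: stand the largest in the round steel dish, set the medium cup on it, then the small one, and put the knobbed lid on top, working from the bottom up, one piece at a time. Every piece should sit fully home and straight in the mouth of the one below, let go and still. Leave the solder reel, screwdriver, circuit-board block and tray of brass standoffs where they lie.

Things in the scene. Friction and masses are not known exactly. Their poses are not given: they have to be found in the camera images.
- large_cup_mid (a point): open round grey cup, 66 mm across, 60 tall: conical foot 40 mm across at the flat bottom, full width from 17 mm up, straight sides to 50, then in to a rim 58 mm across with a mouth 50 mm across and a ledge 8 mm down inside. Stands upright. Point: on the axis, 30 mm above the underside (half-way up), z up. Grasp the straight sides 5 to 10 mm above it, so the fingertips clear what lies below. Home in the dish, it sinks 8 mm below the dish's rim.
- medium_cup_mid (a point): open round grey cup, 56 mm across, 60 tall: conical foot 38 mm across at the flat bottom, full width from 12 mm up, straight sides to 50, then in to a rim 48 mm across with a mouth 40 mm across and a ledge 8 mm down inside. Stands upright. Point: on the axis, 30 mm above the underside (half-way up), z up. Grasp the straight sides 5 to 10 mm above it, so the fingertips clear what lies below. Home, it sinks 8 mm into the large cup's mouth.
- small_cup_mid (a point): open round grey cup, 46 mm across, 60 tall: conical foot 28 mm across at the flat bottom, full width from 12 mm up, straight sides to 50, then in to a rim 38 mm across with a mouth 30 mm across and a ledge 8 mm down inside. Stands upright. Point: on the axis, 30 mm above the underside (half-way up), z up. Grasp the straight sides 5 to 10 mm above it, so the fingertips clear what lies below. Home, it sinks 8 mm into the medium cup's mouth.
- lid_knob (a point): grey lid, 45 mm tall: plate 38 mm across with a conical underside (18 mm across at its flat bottom, full width from 13 mm up), top of plate 18 mm up, above it an upright round knob 18 mm across up to 45 mm. Stands upright on its cone. Point: on the axis, in the knob, 34 mm above the underside, z up. Grasp the knob from above. Home, it sinks 8 mm into the small cup's mouth.
- dish: low round steel dish fixed to the bench: foot 84 mm across, rim 60 mm across and 16 mm high, open mouth 52 mm across with a flat floor 8 mm down. The origin is on its axis at bench level; z is up. 
- reel: solder reel lying flat, black flanges 54 mm across, 34 mm high; origin at the centre of its underside. Leave alone.
- driver: small screwdriver with a red handle, about 140 mm long, lying along its own x; origin near its middle at bench level. Leave alone.
- board: black block 46 x 46 x 12 mm with a dark green circuit board on it, 18 mm high in all; origin at the centre of its underside. Leave alone.
- tray: small black open tray 50 x 50 x 26 mm of brass standoffs; origin at the centre of its underside. Leave alone.

How it is judged:
By the outcome, as a careful person would: the job done as asked, in the order asked, and still so for the second after the job is handed in, with the robot touching nothing.
It also fails if it takes over 122 s, if anything falls off the work surface, if the arm or the gripper's body presses on something with over 40 N, if the wrist force passes 120 N, or if a joint passes its speed limit or range.

## Robot

A 6-joint arm with a two-finger parallel gripper is mounted at the origin on the work surface. World frame = base frame: x ahead of the robot, y to its left, z up, the work surface at z = 0. Lengths are in m, angles in degrees, forces in N, time in s.
With the tool pointing down it reaches from about 0.4 to 0.825 m from the base axis. Payload 7 kg.
Tool frame: the origin (TCP) lies midway between the tips of the shut fingers; the grasp point (between the pads) lies ctrl.tcp_to_grasp behind it (ctrl.tcp_to_grasp is the distance from the TCP to the grasp point, in m); y points along the fingers, z is the direction in which the jaws open and shut, and the axes are right-handed (so a half turn about y gives the same grasp; the last joint's range is limited). The gripper opens to 88 mm and grips with 3 to 60 N. Pads are 19 mm wide; open, the fingers measure 130 mm over their backs; the gripper's body (78 mm by 193 mm) begins 47 mm behind the grasp point.
Start: joints at [-56.603, 20.546, 0.682, 0, -70.136, -16.507], TCP at [0.196, -0.646, 0.227] pointing down, gripper open.
Joint ranges: [-176.03, 176.03], [-82.01, 121.73], [-58.28, 71.71], [-173.87, 95.51], [-174.79, -0.11], [-173.66, 173.66]. Speed limits (degrees/s): [136.94, 136.94, 172.46, 180, 180, 180].

## Interface

Orientations are given as [roll, pitch, yaw] about the fixed x, y, z axes, in that order (R = Rz(yaw) Ry(pitch) Rx(roll)).
In Python, from plant import ctrl, snapshot, silhouettes gives the robot as it stands.
- The arm moves only by the shell command python3 -m pendant 'ROWS'. ROWS is JSON, a list that holds one entry, the list of rows, each a list of 7 numbers: the shift along the tool's x, y, z in cm, then the turn, a rotation vector about the tool's x, y, z in degrees, then the opening, from 0 (shut) to 1 (fully open). In form: [[[x, y, z, rx, ry, rz, hand], ...]]. A call has 1 to 12 rows; each row shifts and turns the commanded pose from where the row before left it, along the tool's axes as they then stand; what a row does not reach is not made up. A row lasts 1/12 s, in which the tool goes at most 41.7 mm and 7.16 degrees, less where a joint would pass 70% of its speed; a pose out of reach is approached as far as the arm can. A call with a gripper value outside its range is refused whole. The fingers move at their own pace and stop on an object; the grip force is fixed at half the most. Time passes only in rows, so rows that do not move let the fingers close. It gives the time, the measured TCP pose, the force and the opening at its end, in the units of the state.
- ctrl.get_obs(): the state, without advancing time (a new reading comes with each control period).
- snapshot(name): name is "scene" or "top"; returns a dict with "image" (400x640x3 uint8, red, green, blue), "camera_matrix" (3x3 intrinsics, pixels), "dist_coeffs" ([k1, k2, p1, p2, k3] as OpenCV has them; the pictures are not rectified), "eye" and "orientation" of the camera in the world. Camera axes: x right, y down, z forward; pixel columns grow to the right and rows downward; lengths in m; the calibration is good to about 2 mm. A picture is of the moment at which its call begins. There is no depth.
- ctrl.close_job(): hands the job in, once; it reports no verdict.
Trained networks look in a picture, given as the dict that the camera call returned (one of the last four; its "shot" number tells which), for a name from the list of things; names that differ only in an ending like _2 or _b are one class to them, and where a whole thing is asked for, a point or a joint stands for the part that bears it (a point fixed in the world has none). Each returns a list of dicts, best first, with "confidence" (0 to 1); they miss things now and then, are a little off and sometimes report something else, mostly with a low value. They report only what shows in the picture. A call takes as long as a camera call.
- silhouettes(picture, thing): "mask" (400x640 bool, what is visible of it) and "bbox" ([left, top, width, height] in pixels, round what is visible of it).
The state is a dict: "clock": time; "joint_pos": joint angles; "qvel": joint speeds; "tau": joint torques, N m; "tool_pos": TCP position; "orientation": TCP orientation; "force": force on the tool from outside, world axes, zero at the start; "moment": the same for the moment, N m; "opening": finger opening in m.
Only numpy, scipy, OpenCV 4.12 (cv2) and the standard library are available. Lean on these libraries where they do the work, as an engineer would, in place of code of your own. Each camera call takes 0.05 s, during which the arm holds its last target.

## Working session

There is one attempt and no reset: what is moved stays moved. The work goes in short steps, Python scripts to look and compute and a shell command to move; the robot and the scene stay as the last step left them, time stands still between calls to the robot, and variables do not carry over. Pictures are saved under pics/ and viewed, and the job is handed in when it is done.

```bash
ls; mkdir -p pics; python3 - <<'E'
from plant import ctrl,snapshot,silhouettes
import cv2,json
print(ctrl.get_obs(),ctrl.tcp_to_grasp)
for n in("scene","top"):
    s=snapshot(n); cv2.imwrite(f"pics/{n}0.png",s["image"][:,:,::-1])
    print({k:v for k,v in s.items() if k!="image"})
E
```

```text
pics
{'clock': 0.0, 'joint_pos': array([-5.66022836e+01,  2.05911210e+01,  6.34303523e-01, -2.17918436e-02,
       -7.01357313e+01, -1.65058302e+01]), 'qvel': array([-0.0162229 ,  0.07915027,  0.09008677,  0.01914296, -0.16043051,
        0.01465693]), 'tau': array([ 1.61805350e-03, -5.82719851e+01,  2.93057960e+01,  6.99688330e+00,
        6.78254830e-03, -1.68765077e-04]), 'tool_pos': array([ 0.19596257, -0.6454167 ,  0.225625  ]), 'orientation': array([-8.99054443e+01,  6.65551520e-03,  1.68844703e+01]), 'force': array([-0.83555462,  0.45092881, -0.02085185]), 'moment': array([ 0.02806594,  0.04803488, -0.0029994 ]), 'opening': 0.08751024230259215} 0.0188
{'camera_matrix': array([[383.33927388,   0.        , 318.66686458],
       [  0.        , 383.33927388, 199.56309715],
       [  0.        ,   0.        ,   1.        ]]), 'dist_coeffs': array([-0.06272677,  0.        ,  0.        ,  0.        ,  0.        ]), 'eye': array([ 1.1169382 , -0.01484915,  0.48877864]), 'orientation': array([-125.59609783,   -0.15694474,   88.26707342]), 'shot': 1}
{'camera_matrix': array([[479.07082595,   0.        , 320.88927088],
       [  0.        , 479.07082595, 205.2737812 ],
       [  0.        ,   0.        ,   1.        ]]), 'dist_coeffs': array([-0.01600527,  0.        ,  0.        ,  0.        ,  0.        ]), 'eye': array([0.39962303, 0.00840065, 0.94936993]), 'orientation': array([-170.7643988 ,    0.39723352,  -89.80280694]), 'shot': 2}
```

View pics/scene0.png

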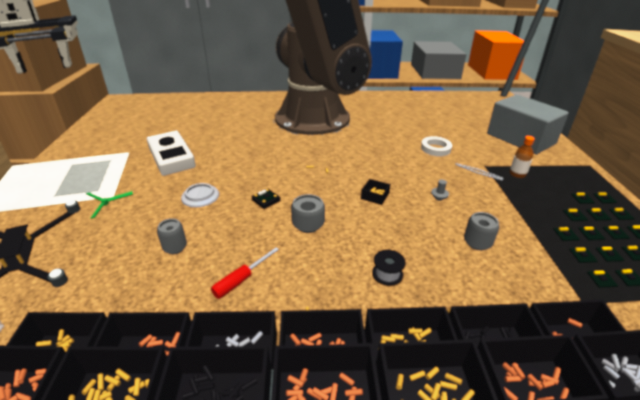

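View pics/top0.png

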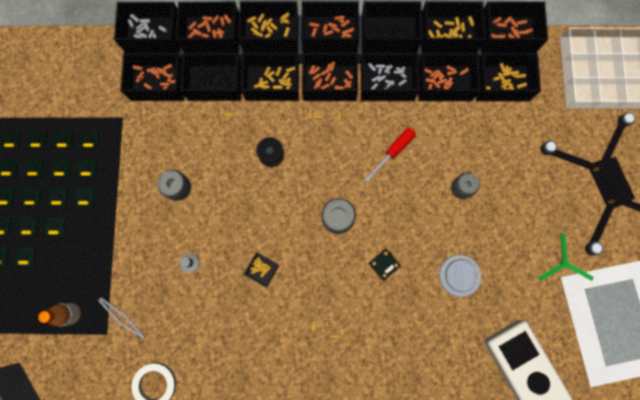

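The scene picture shows the dish at (200,195), the large cup at (308,213), the medium cup at (482,231), the small cup at (172,236) and the lid at (441,190). In the top picture they are at (460,276), (339,215), (173,185), (466,185) and (189,262). Next I'll fit model outlines to the network masks.

```bash
cat > h.py <<'E'
import numpy as np,cv2
from scipy.spatial.transform import Rotation as Ro
from scipy.optimize import minimize
from plant import ctrl,snapshot,silhouettes
P={'large_cup_mid':[(20,0),(33,17),(33,50),(29,60)],'medium_cup_mid':[(19,0),(28,12),(28,50),(24,60)],
'small_cup_mid':[(14,0),(23,12),(23,50),(19,60)],'lid_knob':[(9,0),(19,13),(19,18),(9,18),(9,45)],
'dish':[(42,0),(30,16)],'reel':[(27,0),(27,34)]}
def proj(s,p):
    R=Ro.from_euler('xyz',s['orientation'],degrees=True).as_matrix()
    Rc=R.T; t=-Rc@s['eye']
    return cv2.projectPoints(np.asarray(p,float).reshape(-1,1,3),cv2.Rodrigues(Rc)[0],t,s['camera_matrix'],s['dist_coeffs'])[0][:,0]
def ray(s,uv,z):
    n=cv2.undistortPoints(np.array([[uv]],float),s['camera_matrix'],s['dist_coeffs'])[0,0]
    d=Ro.from_euler('xyz',s['orientation'],degrees=True).apply([n[0],n[1],1]); e=np.array(s['eye'])
    return e+d*(z-e[2])/d[2]
A=np.linspace(0,2*np.pi,48,endpoint=False)
def sil(s,name,x,y,z0=0.):
    K=8; pr=P[name]; m=np.zeros((400*K//4,640*K//4),np.uint8); k=K//4
    for (r1,h1),(r2,h2) in zip(pr,pr[1:]):
        pts=[[x+r/1e3*np.cos(a),y+r/1e3*np.sin(a),z0+h/1e3] for r,h in((r1,h1),(r2,h2)) for a in A]
        uv=proj(s,pts); hull=cv2.convexHull(((uv+.5)*k*256-128).astype(np.int32))
        cv2.fillConvexPoly(m,hull,1,shift=8)
    return cv2.resize(m.astype(np.float32),(640,400),interpolation=cv2.INTER_AREA)
def cost(shots,name,masks,p,z0):
    c=0
    for s,M in zip(shots,masks):
        if M is None: continue
        S=sil(s,name,p[0],p[1],z0); c+=np.abs(S-M).sum()/max(M.sum(),1)
    return c
def fit(shots,name,masks,z0=0.,x0=None):
    if x0 is None:
        i=[j for j,m in enumerate(masks) if m is not None][-1]
        v,u=np.nonzero(masks[i]); x0=ray(shots[i],(u.mean(),v.mean()),z0+.02)[:2]
    r=minimize(lambda p:cost(shots,name,masks,p,z0),x0,method='Nelder-Mead',options=dict(initial_simplex=[x0,x0+[.006,0],x0+[0,.006]],xatol=1e-4,fatol=1e-4))
    return r.x,r.fun
def tool():
    o=ctrl.get_obs(); return o
E
python3 - <<'E'
from h import *
sh=[snapshot("scene"),snapshot("top")]
res={}
for n in ['large_cup_mid','medium_cup_mid','small_cup_mid','lid_knob','dish','reel','driver','board','tray']:
    ms=[]
    for s in sh:
        d=silhouettes(s,n); print(n,[(round(q['confidence'],2),q['bbox']) for q in d][:3])
        ms.append(d[0]['mask'] if d and d[0]['confidence']>.4 else None)
    if n in P:
        for mm in (ms,[ms[0],None],[None,ms[1]]):
            if any(m is not None for m in mm): 
                x,f=fit(sh,n,mm); print('  ',np.round(x,4),round(f,3))
    else: 
        v,u=np.nonzero(ms[1]); print('  ',ray(sh[1],(u.mean(),v.mean()),.01))
print(ctrl.get_obs()['clock'])
E
```

```text
large_cup_mid [(0.7, [290.3, 193.8, 36.1, 38.1]), (0.63, [154.2, 218.5, 33.5, 36.4])]
large_cup_mid [(0.56, [320.3, 196.5, 39.4, 41.0])]
   [ 0.5269 -0.017 ] 0.109
   [ 0.5262 -0.0172] 0.053
   [ 0.5271 -0.017 ] 0.05
medium_cup_mid [(0.82, [465.8, 214.2, 33.6, 35.7])]
medium_cup_mid [(0.96, [158.2, 169.6, 32.2, 32.6]), (0.21, [365.2, 129.3, 49.6, 50.3])]
   [0.588  0.3035] 0.134
   [0.587  0.3041] 0.044
   [0.5871 0.3015] 0.087
small_cup_mid [(0.92, [154.5, 218.6, 32.5, 34.3])]
small_cup_mid [(0.72, [449.3, 169.7, 30.1, 27.9]), (0.57, [320.3, 198.0, 38.2, 37.0])]
   [ 0.5873 -0.265 ] 0.146
   [ 0.5866 -0.2649] 0.061
   [ 0.5879 -0.2651] 0.076
lid_knob [(0.68, [429.2, 179.0, 21.8, 20.8])]
lid_knob [(0.57, [178.9, 255.7, 22.6, 16.5])]
   [0.4374 0.2711] 0.296
   [0.4348 0.273 ] 0.131
   [0.4377 0.2699] 0.107
dish [(0.79, [183.9, 182.0, 36.2, 23.4])]
dish [(0.82, [437.4, 253.1, 45.7, 46.3])]
   [ 0.4147 -0.2573] 0.114
   [ 0.4114 -0.2568] 0.066
   [ 0.415  -0.2575] 0.022
reel [(0.83, [368.7, 251.2, 37.7, 38.8])]
reel [(0.86, [255.8, 140.6, 31.3, 28.1])]
   [0.6584 0.1192] 0.159
   [0.6594 0.1193] 0.042
   [0.6571 0.1183] 0.101
driver [(0.8, [209.7, 247.3, 69.2, 49.2])]
driver [(0.9, [367.2, 128.9, 45.9, 50.0])]
   [ 0.67150616 -0.13620073  0.01      ]
board [(0.6, [250.2, 189.4, 28.1, 19.9])]
board [(0.65, [367.8, 246.6, 32.3, 35.6])]
   [ 0.43688047 -0.10766485  0.01      ]
tray [(0.61, [359.8, 180.1, 30.6, 23.5]), (0.33, [207.3, 245.4, 70.3, 53.2])]
tray [(0.95, [241.7, 254.9, 36.6, 30.1]), (0.61, [439.4, 253.3, 42.7, 43.6])]
   [0.42509582 0.1329121  0.01      ]
1.1
```

Both cameras agree to 1–3 mm, and the sizes and reaches are plausible. I'll square the tool to yaw 0, so tool x is world x, tool z is world y and tool y is down, then go above the large cup at (0.527, -0.017).

```bash
python3 -m pendant '[[[0,0,0,0,5.63,0,1],[0,0,0,0,5.63,0,1],[0,0,0,0,5.63,0,1],[1.5,0,3,0,0,0,1],[1.5,0,3,0,0,0,1],[1.5,0,3,0,0,0,1],[1.5,0,3,0,0,0,1],[1.5,0,3,0,0,0,1],[1.5,0,3,0,0,0,1],[1.5,0,3,0,0,0,1],[1.5,0,3,0,0,0,1],[1.5,0,3,0,0,0,1]]]'
python3 -m pendant '[[[1.5,0,3,0,0,0,1],[1.5,0,3,0,0,0,1],[1.5,0,3,0,0,0,1],[1.5,0,3,0,0,0,1],[1.5,0,3,0,0,0,1],[1.5,0,3,0,0,0,1],[1.5,0,3,0,0,0,1],[1.5,0,3,0,0,0,1],[1.5,0,3,0,0,0,1],[1.5,0,3,0,0,0,1],[1.5,0,3,0,0,0,1],[0,0,0,0,0,0,1]]]'
```

```text
clock: 2.1
tool_pos: [0.3315, -0.3744, 0.2268]
orientation: [-90.0, -0.0, -0.0]
force: [0.3, -0.3, -0.2]
opening: 0.0877
clock: 3.1
tool_pos: [0.4985, -0.042, 0.2267]
orientation: [-90.0, -0.1, 0.2]
force: [0.8, 0.4, 0.7]
opening: 0.0876
```

```bash
python3 -m pendant '[[[1.5,2,1.4,0,0,0,1],[1.5,2,1.4,0,0,0,1],[0,2,0,0,0,0,1],[0,2,0,0,0,0,1],[0,2,0,0,0,0,1],[0,0,0,0,0,0,1],[0,0,0,0,0,0,1]]]'
python3 - <<'E'
from h import *
for n in("scene","top"):
    s=snapshot(n); o=ctrl.get_obs(); p=proj(s,[[*o['tool_pos'][:2],o['tool_pos'][2]],[*o['tool_pos'][:2],0.06]])
    im=s['image'][:,:,::-1].copy()
    for q in p: cv2.circle(im,tuple(int(round(v)) for v in q),2,(0,0,255),-1)
    c=p.mean(0).astype(int); im=cv2.resize(im[max(0,c[1]-75):c[1]+75,c[0]-100:c[0]+100],None,fx=4,fy=4); cv2.imwrite(f"pics/{n}1.png",im)
print(o['tool_pos'])
E
```

```text
clock: 3.68
tool_pos: [0.5256, -0.0181, 0.1262]
orientation: [-90.1, 0.1, 0.0]
force: [0.9, -0.6, 1.1]
opening: 0.0879
[ 0.52693817 -0.01783581  0.12789428]
```

View pics/scene1.png

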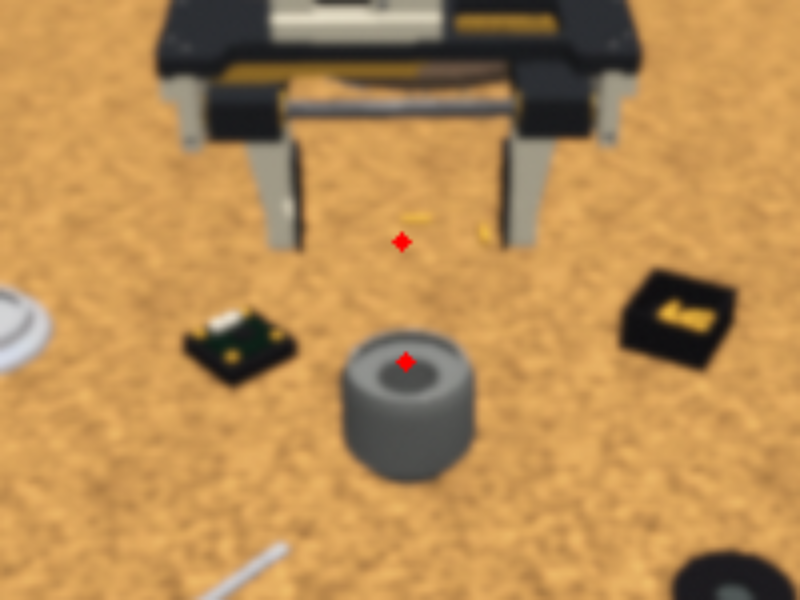

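The projected TCP lands at about (405,362), on the mouth centre of the cup to within about 1 mm, and both open fingers straddle it. I'll descend and grip.

```bash
python3 -m pendant '[[[0,3,0,0,0,0,1],[0,3,0,0,0,0,1],[0,2,0,0,0,0,1],[0,1.8,0,0,0,0,1],[0,1,0,0,0,0,1],[0,0,0,0,0,0,1],[0,0,0,0,0,0,0],[0,0,0,0,0,0,0],[0,0,0,0,0,0,0],[0,0,0,0,0,0,0],[0,0,0,0,0,0,0],[0,0,0,0,0,0,0]]]'
python3 -m pendant '[[[0,0,0,0,0,0,0],[0,0,0,0,0,0,0],[0,0,0,0,0,0,0],[0,0,0,0,0,0,0],[0,-1,0,0,0,0,0],[0,-2,0,0,0,0,0],[0,-2,0,0,0,0,0],[0,0,0,0,0,0,0]]]'
```

```text
clock: 4.78
tool_pos: [0.527, -0.0176, 0.0198]
orientation: [-90.0, -0.1, 0.0]
force: [-1.5, 1.0, 7.8]
opening: 0.066
clock: 5.45
tool_pos: [0.5282, -0.0175, 0.0726]
orientation: [-89.9, -0.3, 0.0]
force: [1.1, 0.3, -1.6]
opening: 0.0658
```

```bash
python3 -m pendant '[[[-1.4,-1,-3,0,0,0,0],[-1.4,0,-3,0,0,0,0],[-1.4,0,-3,0,0,0,0],[-1.4,0,-3,0,0,0,0],[-1.4,0,-3,0,0,0,0],[-1.4,0,-3,0,0,0,0],[-1.4,0,-3,0,0,0,0],[-1.5,0,-3,0,0,0,0],[0,0,0,0,0,0,0],[0,0,0,0,0,0,0],[0,0,0,0,0,0,0]]]'
cat > look.py <<'E'
import sys
from h import *
tag=sys.argv[1]; c=[float(v) for v in sys.argv[2].split(',')]
for n in("scene","top"):
    s=snapshot(n); im=s['image'][:,:,::-1].copy(); q=proj(s,[c])[0].astype(int)
    x0=min(max(q[0]-80,0),480);y0=min(max(q[1]-60,0),280)
    cv2.imwrite(f"pics/{tag}_{n}.png",cv2.resize(im[y0:y0+120,x0:x0+160],None,fx=4.9,fy=4.9,interpolation=cv2.INTER_CUBIC)); print(n,x0,y0)
o=ctrl.get_obs();print(o['tool_pos'],o['clock'],o['force'])
E
python3 look.py a .414,-.257,.05
```

```text
clock: 6.37
tool_pos: [0.4128, -0.258, 0.0786]
orientation: [-90.0, 0.0, -0.1]
force: [0.8, 0.2, -2.5]
opening: 0.0659
scene 115 117
top 387 215
[ 0.41339938 -0.2573247   0.07863485] 6.4667 [ 0.94506919 -0.25808119 -0.25563932]
```

View pics/a_scene.png

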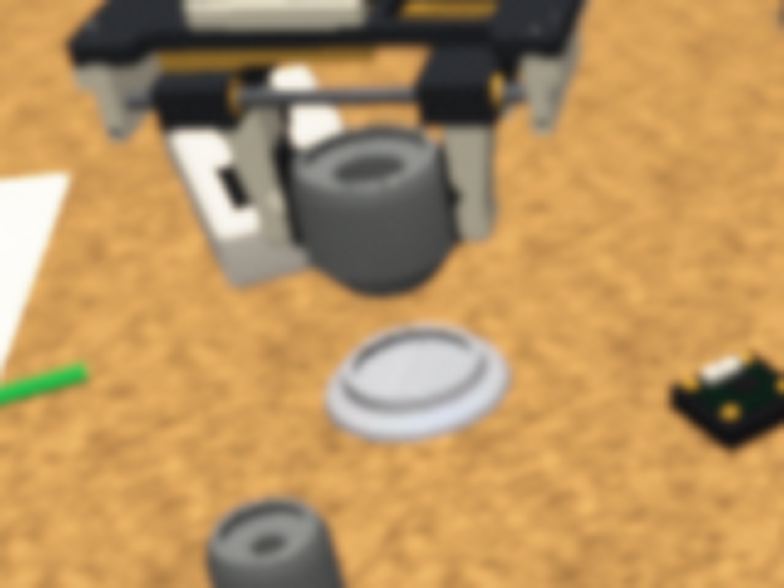

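View pics/a_top.png

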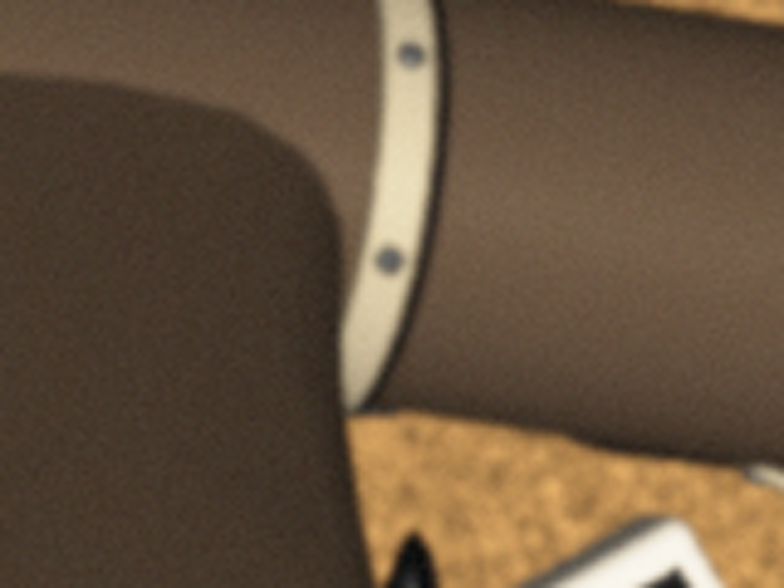

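The scene view shows the cup held upright between the fingers, with the empty dish below it. The arm hides both in the top view. I'll fit the cup and dish in this same scene camera for the relative offset.

```bash
cat > rel.py <<'E'
import sys
from h import *
# name:z0:x:y ...
s=snapshot("scene")
for a in sys.argv[1:]:
    n,z,x,y=a.split(':')
    uv=proj(s,[[float(x),float(y),float(z)+.03]])[0]
    d=silhouettes(s,n)
    for q in d[:3]:
        b=q['bbox']; dist=np.hypot(b[0]+b[2]/2-uv[0],b[1]+b[3]/2-uv[1])
        print(n,round(q['confidence'],2),np.round(b),'px off',round(dist,1),'fit',*[np.round(v,4) for v in fit([s],n,[q['mask']],float(z),np.array([float(x),float(y)]))] if dist<30 else '')
print(ctrl.get_obs()['tool_pos'])
E
python3 rel.py large_cup_mid:.060:.413:-.257 dish:0:.414:-.257
```

```text
large_cup_mid 0.8 [175. 143.  34.  33.] px off 1.6 fit [ 0.4131 -0.2587] 0.0874
large_cup_mid 0.51 [429. 179.  22.  21.] px off 249.4 fit
dish 0.62 [184. 182.  36.  24.] px off 9.9 fit [ 0.4133 -0.2575] 0.0522
[ 0.41356547 -0.25711347  0.07859363]
```

They agree within about 1 mm. I'll lower slowly.

```bash
python3 -m pendant '[[[0,1,0,0,0,0,0],[0,1,0,0,0,0,0],[0,1,0,0,0,0,0],[0,1,0,0,0,0,0],[0,0.5,0,0,0,0,0],[0,0.3,0,0,0,0,0],[0,0.2,0,0,0,0,0],[0,0.1,0,0,0,0,0],[0,0,0,0,0,0,0]]]'
```

```text
clock: 7.37
tool_pos: [0.4143, -0.2575, 0.0286]
orientation: [-90.0, -0.1, 0.0]
force: [0.4, 5.9, 6.8]
opening: 0.0661
```

```bash
python3 -m pendant '[[[0,0.1,0,0,0,0,0],[0,0,0,0,0,0,0],[0,0,0,0,0,0,0]]]'
```

```text
clock: 7.62
tool_pos: [0.4145, -0.2575, 0.0284]
orientation: [-90.0, -0.1, 0.1]
force: [-2.1, 8.1, 14.4]
opening: 0.0659
```

There is contact about 1 mm above home, with a +y push. I'll comply with that.

```bash
python3 -m pendant '[[[0,0,0.1,0,0,0,0],[0,0,0,0,0,0,0],[0,0,0,0,0,0,0]]]'
```

```text
clock: 7.87
tool_pos: [0.4147, -0.257, 0.0283]
orientation: [-90.1, -0.2, 0.1]
force: [-1.5, 3.2, 10.5]
opening: 0.066
```

```bash
python3 -m pendant '[[[0,0,0.05,0,0,0,0],[0,0,0,0,0,0,0.8],[0,0,0,0,0,0,0.8],[0,0,0,0,0,0,1],[0,0,0,0,0,0,1],[0,0,0,0,0,0,1],[0,0,0,0,0,0,1]]]'
python3 -m pendant '[[[0,-1,0,0,0,0,1],[0,-2,0,0,0,0,1],[0,-3,0,0,0,0,1],[0,-4,0,0,0,0,1],[0,-4,0,0,0,0,1],[0,-1,0,0,0,0,1],[0,0,0,0,0,0,1]]]'
python3 look.py b .414,-.257,.05; python3 rel.py large_cup_mid:.008:.4143:-.257 
```

```text
clock: 8.45
tool_pos: [0.413, -0.2564, 0.0265]
orientation: [-90.0, 0.0, 0.0]
force: [-0.4, 0.2, 0.1]
opening: 0.0868
clock: 9.03
tool_pos: [0.4153, -0.257, 0.1806]
orientation: [-90.1, -0.4, 0.0]
force: [-0.4, -0.2, -0.7]
opening: 0.0879
scene 115 117
top 387 215
[ 0.41312899 -0.2562306   0.17680638] 9.1333 [ 0.4059421   0.17964899 -0.67981589]
large_cup_mid 0.87 [178. 162.  36.  30.] px off 4.5 fit [ 0.4108 -0.2589] 0.0534
[ 0.41234878 -0.25612759  0.17549167]
```

View pics/b_scene.png

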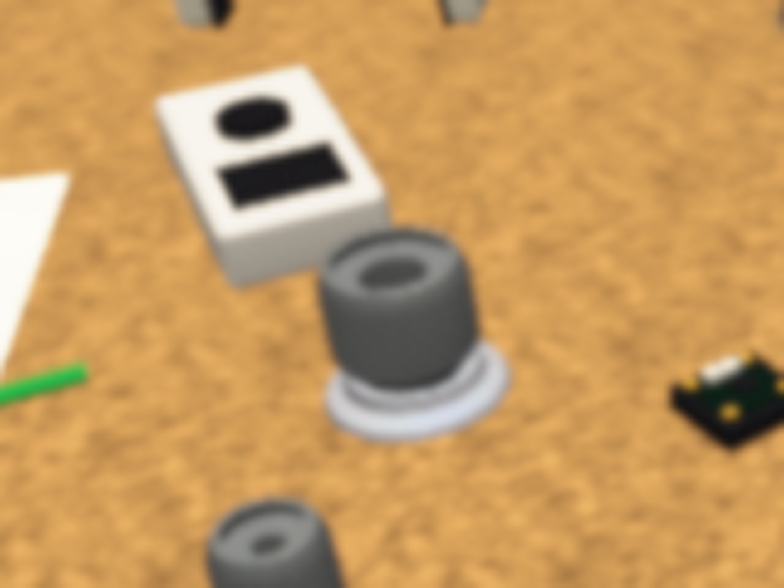

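The cup is in the dish, but whether it is fully home is unclear from this angle. I'll move towards the medium cup to clear the top camera, then check.

```bash
python3 -m pendant '[[[1.08,0,3.5,0,0,0,1],[1.08,0,3.5,0,0,0,1],[1.08,0,3.5,0,0,0,1],[1.08,0,3.5,0,0,0,1],[1.08,0,3.5,0,0,0,1],[1.08,0,3.5,0,0,0,1],[1.08,0,3.5,0,0,0,1],[1.08,0,3.5,0,0,0,1],[1.08,0,3.5,0,0,0,1],[1.08,0,3.5,0,0,0,1],[1.08,0,3.5,0,0,0,1],[1.08,0,3.5,0,0,0,1]]]'
python3 -m pendant '[[[1.08,0,3.5,0,0,0,1],[1.08,0,3.5,0,0,0,1],[1.08,0,3.5,0,0,0,1],[1.1,0,3.3,0,0,0,1],[0,0,0,0,0,0,1],[0,0,0,0,0,0,1]]]'
cat > both.py <<'E'
import sys
from h import *
sh=[snapshot("scene"),snapshot("top")]
for a in sys.argv[1:]:
    n,z,x,y=a.split(':'); z=float(z);p=np.array([float(x),float(y)]);ms=[]
    for s in sh:
        uv=proj(s,[[*p,z+P[n][-1][1]/2e3]])[0]; best=None
        for q in silhouettes(s,n):
            b=q['bbox']
            if best is None and np.hypot(b[0]+b[2]/2-uv[0],b[1]+b[3]/2-uv[1])<12: best=q['mask']; print(n,round(q['confidence'],2),np.round(b),end=' ')
        ms.append(best)
    for mm in (ms,[ms[0],None],[None,ms[1]]):
        if any(m is not None for m in mm):
            x,f=fit(sh,n,mm,z,p); print(np.round(x,4),round(f,3),end=' ')
    print()
o=ctrl.get_obs();print(o['tool_pos'],o['clock'])
E
python3 both.py large_cup_mid:.008:.414:-.257 large_cup_mid:.012:.414:-.257 medium_cup_mid:0:.587:.3025
python3 look.py c .414,-.257,.03
```

```text
clock: 10.23
tool_pos: [0.5423, 0.1652, 0.1749]
orientation: [-90.1, 0.1, 0.0]
force: [0.8, 0.3, -0.0]
opening: 0.0875
clock: 10.73
tool_pos: [0.5855, 0.3029, 0.1735]
orientation: [-90.2, 0.2, 0.1]
force: [0.4, -0.8, -0.4]
opening: 0.0874
large_cup_mid 0.75 [177. 162.  37.  32.] large_cup_mid 0.87 [448. 258.  40.  34.] [ 0.413  -0.2584] 0.155 [ 0.4117 -0.2584] 0.05 [ 0.4151 -0.258 ] 0.082 
large_cup_mid 0.75 [177. 162.  37.  32.] large_cup_mid 0.87 [448. 258.  40.  34.] [ 0.4158 -0.2569] 0.151 [ 0.4166 -0.2567] 0.057 [ 0.4147 -0.2568] 0.091 
medium_cup_mid 0.69 [464. 213.  34.  38.] medium_cup_mid 0.7 [156. 187.  35.  13.] [0.5862 0.3041] 0.894 [0.587  0.3051] 0.06 [0.5832 0.3022] 0.782 
[0.58612882 0.30092811 0.17701929] 11.1333
scene 117 124
top 384 215
[0.5861541  0.30114424 0.17700089] 11.2333 [ 0.20508082 -0.01852818  0.55936391]
```

View pics/c_top.png

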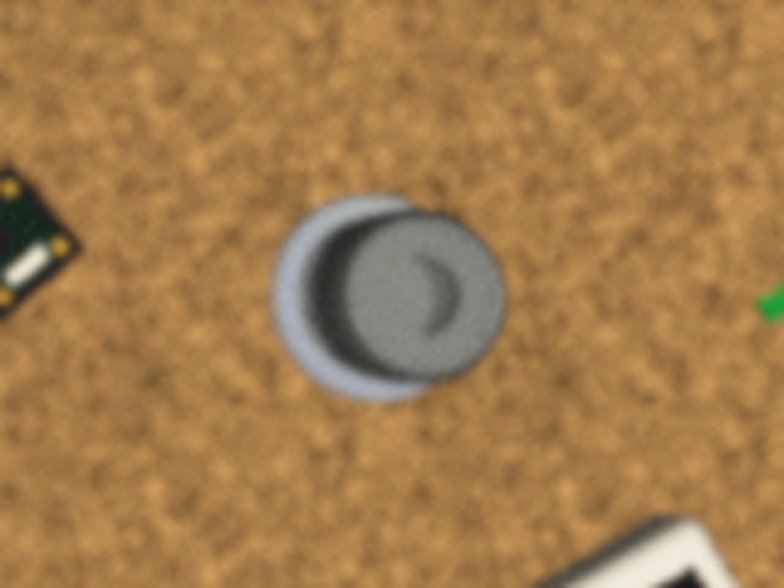

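View pics/c_scene.png

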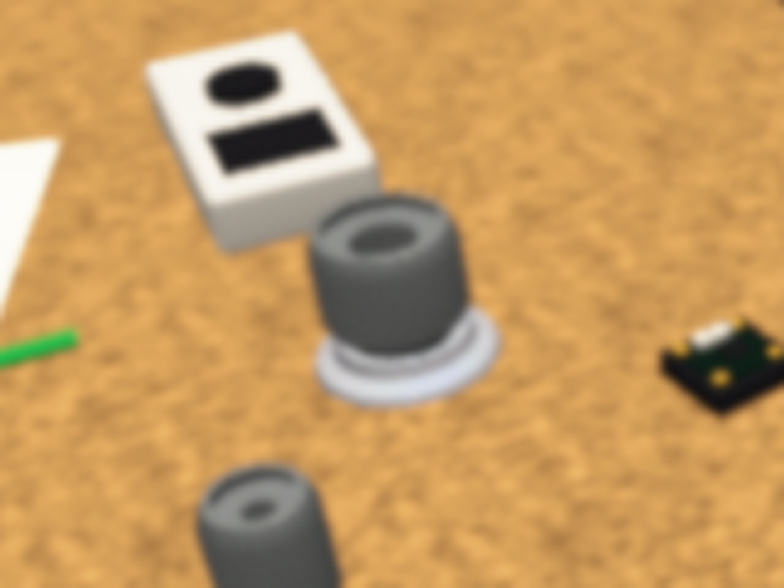

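```bash
cat > tilt.py <<'E'
import sys
from h import *
# name x y z0 : overlay of upright home model and tilt fit
n=sys.argv[1]; x,y,z0=map(float,sys.argv[2:5]); tag=sys.argv[5]
sh=[snapshot("scene"),snapshot("top")]
def silT(s,p):
    m=np.zeros((800,1280),np.uint8); R=Ro.from_rotvec([p[3],p[4],0]).as_matrix(); pr=P[n]
    for (r1,h1),(r2,h2) in zip(pr,pr[1:]):
        l=np.array([[r/1e3*np.cos(a),r/1e3*np.sin(a),h/1e3] for r,h in((r1,h1),(r2,h2)) for a in A])
        uv=proj(s,l@R.T+[p[0],p[1],p[2]]); cv2.fillConvexPoly(m,cv2.convexHull(((uv+.5)*2*256-128).astype(np.int32)),1,shift=8)
    return cv2.resize(m.astype(np.float32),(640,400),interpolation=cv2.INTER_AREA)
ms=[]
for s in sh:
    uv=proj(s,[[x,y,z0+P[n][-1][1]/2e3]])[0];b=None
    for q in silhouettes(s,n):
        c=q['bbox']
        if b is None and np.hypot(c[0]+c[2]/2-uv[0],c[1]+c[3]/2-uv[1])<12: b=q['mask']
    ms.append(b)
# use only upper part of the model (above 12 mm) is hard; full fit
f=lambda p:sum(np.abs(silT(s,p)-m).sum()/m.sum() for s,m in zip(sh,ms) if m is not None)
p0=np.array([x,y,z0,0,0]); S=np.vstack([p0]+[p0+d for d in np.diag([.004,.004,.004,.08,.08])])
r=minimize(f,p0,method='Nelder-Mead',options=dict(initial_simplex=S,maxiter=250))
print('upright cost',round(f(p0),3),'fit',np.round(r.x[:3],4),'tilt deg',np.round(np.degrees(r.x[3:]),1),round(r.fun,3),[m is not None for m in ms])
for nm,s in zip(("scene","top"),sh):
    q=proj(s,[[x,y,z0+.03]])[0].astype(int);x0=min(max(q[0]-50,0),540);y0=min(max(q[1]-37,0),325)
    im=cv2.resize(s['image'][y0:y0+75,x0:x0+100,::-1],None,fx=4,fy=4,interpolation=cv2.INTER_CUBIC)
    def d(m,c):
        k=cv2.resize(m[y0:y0+75,x0:x0+100],None,fx=4,fy=4,interpolation=cv2.INTER_LINEAR)
        cs,_=cv2.findContours((k>.5).astype(np.uint8),cv2.RETR_EXTERNAL,cv2.CHAIN_APPROX_NONE); cv2.drawContours(im,cs,-1,c,1)
    d(silT(s,p0),(0,0,255))
    ims=globals().setdefault('ims',[]); ims.append(im)
cv2.imwrite(f"pics/{tag}.png",np.hstack(ims))
E
python3 tilt.py large_cup_mid .414 -.2575 .008 t1
```

```text
upright cost 0.158 fit [ 0.4149 -0.2574  0.0108] tilt deg [-0.5 -0.2] 0.131 [True, True]
```

View pics/t1.png

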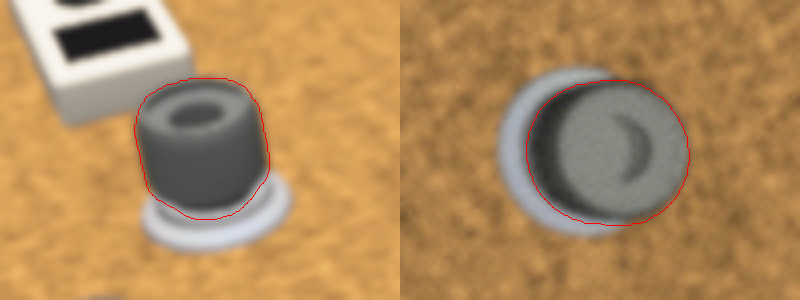

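The large cup is upright (tilt under 0.6°) and home: the red model outline matches in both views. Next is the medium cup.

```bash
python3 -m pendant '[[[0.1,3,0.2,0,0,0,1],[0,3,0,0,0,0,1],[0,3,0,0,0,0,1],[0,2.5,0,0,0,0,1],[0,2,0,0,0,0,1],[0,1.5,0,0,0,0,1],[0,0.8,0,0,0,0,1],[0,0,0,0,0,0,1],[0,0,0,0,0,0,0],[0,0,0,0,0,0,0],[0,0,0,0,0,0,0],[0,0,0,0,0,0,0]]]'
python3 -m pendant '[[[0,0,0,0,0,0,0],[0,0,0,0,0,0,0],[0,0,0,0,0,0,0],[0,0,0,0,0,0,0],[0,0,0,0,0,0,0],[0,0,0,0,0,0,0],[0,0,0,0,0,0,0]]]'
```

```text
clock: 12.43
tool_pos: [0.5876, 0.3041, 0.0198]
orientation: [-89.9, -0.1, 0.0]
force: [0.2, 0.5, 0.3]
opening: 0.0664
clock: 13.02
tool_pos: [0.5874, 0.304, 0.0193]
orientation: [-90.0, -0.0, 0.0]
force: [-1.4, 0.2, 6.2]
opening: 0.0555
```

```bash
python3 -m pendant '[[[0,-1,0,0,0,0,0],[0,-2.5,0,0,0,0,0],[0,-3,0,0,0,0,0],[0,-3,0,0,0,0,0],[0,-3,0,0,0,0,0],[0,-1.5,0,0,0,0,0],[0,0,0,0,0,0,0],[-1.09,0,-3.5,0,0,0,0],[-1.09,0,-3.5,0,0,0,0],[-1.09,0,-3.5,0,0,0,0],[-1.09,0,-3.5,0,0,0,0],[-1.09,0,-3.5,0,0,0,0]]]'
python3 -m pendant '[[[-1.09,0,-3.5,0,0,0,0],[-1.09,0,-3.5,0,0,0,0],[-1.09,0,-3.5,0,0,0,0],[-1.09,0,-3.5,0,0,0,0],[-1.09,0,-3.5,0,0,0,0],[-1.09,0,-3.5,0,0,0,0],[-1.09,0,-3.5,0,0,0,0],[-1.09,0,-3.5,0,0,0,0],[-1.09,0,-3.5,0,0,0,0],[-1.09,0,-3.5,0,0,0,0],[-1,0,-3.5,0,0,0,0],[0,0,0,0,0,0,0]]]'
python3 -m pendant '[[[0,0,0,0,0,0,0],[0,0,0,0,0,0,0],[0,0,0,0,0,0,0]]]'
python3 rel.py medium_cup_mid:.140:.414:-.257 large_cup_mid:.008:.414:-.257
python3 look.py d .414,-.257,.1
```

```text
clock: 14.02
tool_pos: [0.5311, 0.1269, 0.158]
orientation: [-90.0, 0.1, 0.0]
force: [0.6, -0.1, 0.3]
opening: 0.0558
clock: 15.02
tool_pos: [0.411, -0.2604, 0.158]
orientation: [-90.0, 0.1, -0.2]
force: [1.0, 0.1, -1.3]
opening: 0.0555
clock: 15.27
tool_pos: [0.4136, -0.2557, 0.1584]
orientation: [-90.0, 0.0, 0.0]
force: [0.1, -0.1, -0.2]
opening: 0.0558
medium_cup_mid 0.67 [169. 110.  33.  35.] px off 1.4 fit [ 0.413  -0.2569] 0.0773
large_cup_mid 0.83 [178. 165.  34.  29.] px off 3.0 fit [ 0.4114 -0.2592] 0.0579
[ 0.41395663 -0.25542372  0.15858041]
scene 111 96
top 395 215
[ 0.41394804 -0.25558732  0.15861655] 15.5167 [-0.14884808  0.19049511 -0.82556187]
```

View pics/d_scene.png

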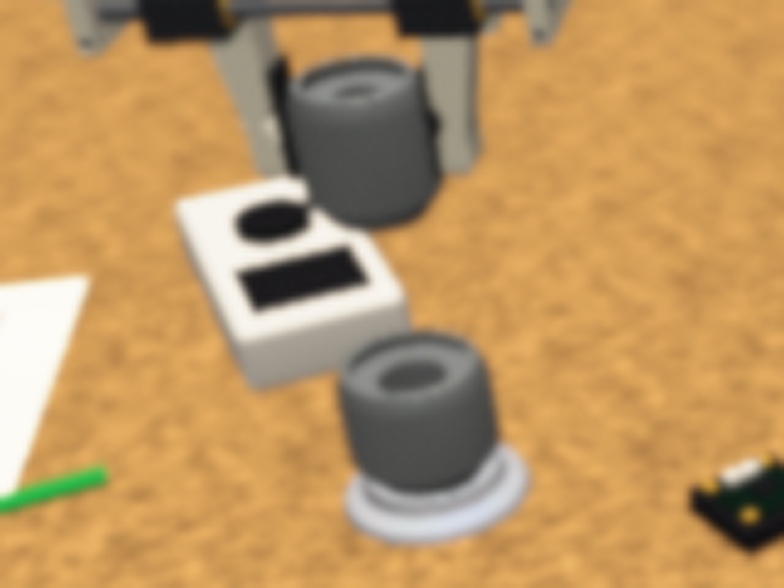

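The cup is held upright above the large cup with about 1 mm offset in y. I'll correct that and lower it.

```bash
python3 -m pendant '[[[0,1.5,-0.1,0,0,0,0],[0,2,0,0,0,0,0],[0,1.5,0,0,0,0,0],[0,1,0,0,0,0,0],[0,0.7,0,0,0,0,0],[0,0.5,0,0,0,0,0],[0,0.3,0,0,0,0,0],[0,0.2,0,0,0,0,0],[0,0.1,0,0,0,0,0],[0,0,0,0,0,0,0]]]'
```

```text
clock: 16.35
tool_pos: [0.4138, -0.2574, 0.0808]
orientation: [-90.0, -0.0, 0.0]
force: [0.4, 0.9, -1.8]
opening: 0.0558
```

```bash
python3 -m pendant '[[[0,0.1,0,0,0,0,0],[0,0.1,0,0,0,0,0],[0,0,0,0,0,0,0],[0,0,0,0,0,0,0]]]'
```

```text
clock: 16.68
tool_pos: [0.4142, -0.2577, 0.0798]
orientation: [-90.0, -0.1, 0.0]
force: [-2.2, 1.7, 8.6]
opening: 0.0556
```

Contact is at the expected home height (0.0193 + 0.060). I'll release and lift away.

```bash
python3 -m pendant '[[[-0.05,0,0.05,0,0,0,0],[0,0,0,0,0,0,0],[0,0,0,0,0,0,0.7],[0,0,0,0,0,0,0.7],[0,0,0,0,0,0,1],[0,0,0,0,0,0,1],[0,0,0,0,0,0,1],[0,0,0,0,0,0,1],[0,0,0,0,0,0,1]]]'
python3 -m pendant '[[[0,-1,0,0,0,0,1],[0,-2,0,0,0,0,1],[0,-3,0,0,0,0,1],[0,-3,0,0,0,0,1],[0,-3,0,0,0,0,1],[2,0,0,0,0,0,1],[3.1,0,0,0,0,0,1],[3.1,0,0,0,0,0,1],[3.1,0,0,0,0,0,1],[3.1,0,0,0,0,0,1],[3,0,-0.5,0,0,0,1],[0,0,0,0,0,0,1]]]'
python3 tilt.py medium_cup_mid .414 -.2575 .060 t2; python3 both.py small_cup_mid:0:.587:-.265; python3 look.py e .414,-.257,.06
```

```text
clock: 17.43
tool_pos: [0.413, -0.2568, 0.0785]
orientation: [-90.0, 0.0, 0.0]
force: [-0.1, 0.4, -0.6]
opening: 0.0862
clock: 18.43
tool_pos: [0.5913, -0.2622, 0.1969]
orientation: [-90.0, 0.0, 0.1]
force: [0.5, 0.3, 0.5]
opening: 0.088
upright cost 0 fit [ 0.414  -0.2575  0.06  ] tilt deg [0. 0.] 0.0 [False, False]
small_cup_mid 0.69 [154. 219.  33.  35.] [ 0.5864 -0.2652] 0.08 [ 0.5864 -0.2652] 0.08 
[ 0.58653123 -0.26191378  0.19919129] 18.8333
scene 115 113
top 388 215
[ 0.58671299 -0.26190179  0.19915945] 18.9333 [-0.14584494 -0.74056645  0.07760241]
```

View pics/t2.png

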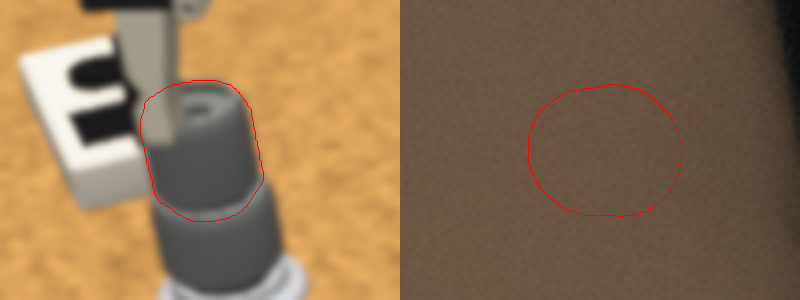

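View pics/e_scene.png

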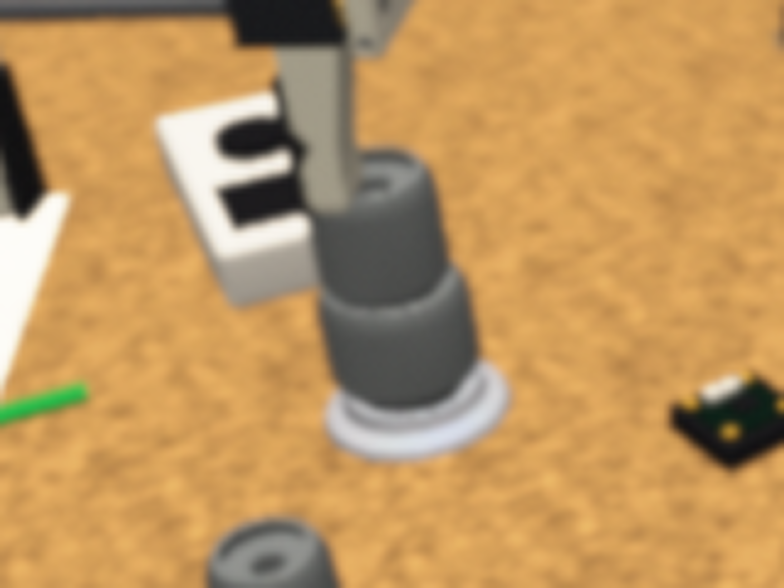

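The medium cup sits straight in the large mouth: its outline matches the home model, and only the left edge is hidden by a finger. Now the small cup.

```bash
python3 -m pendant '[[[0,3,-0.3,0,0,0,1],[0,3,0,0,0,0,1],[0,3,0,0,0,0,1],[0,3,0,0,0,0,1],[0,2.5,0,0,0,0,1],[0,2,0,0,0,0,1],[0,1,0,0,0,0,1],[0,0.5,0,0,0,0,1],[0,0,0,0,0,0,0.7],[0,0,0,0,0,0,0],[0,0,0,0,0,0,0],[0,0,0,0,0,0,0]]]'
python3 tilt.py medium_cup_mid .414 -.2575 .060 t3
python3 -m pendant '[[[0,0,0,0,0,0,0],[0,0,0,0,0,0,0],[0,0,0,0,0,0,0],[0,0,0,0,0,0,0],[0,0,0,0,0,0,0],[0,0,0,0,0,0,0],[0,0,0,0,0,0,0],[0,0,0,0,0,0,0]]]'
```

```text
clock: 19.93
tool_pos: [0.588, -0.265, 0.0201]
orientation: [-90.0, -0.1, 0.0]
force: [0.2, 0.1, -0.3]
opening: 0.0667
upright cost 0.098 fit [ 0.4135 -0.2612  0.0601] tilt deg [-3.7 -4.1] 0.068 [True, False]
clock: 20.8
tool_pos: [0.5873, -0.2649, 0.0189]
orientation: [-90.0, -0.0, 0.0]
force: [-0.8, 1.4, 4.6]
opening: 0.0458
```

View pics/t3.png

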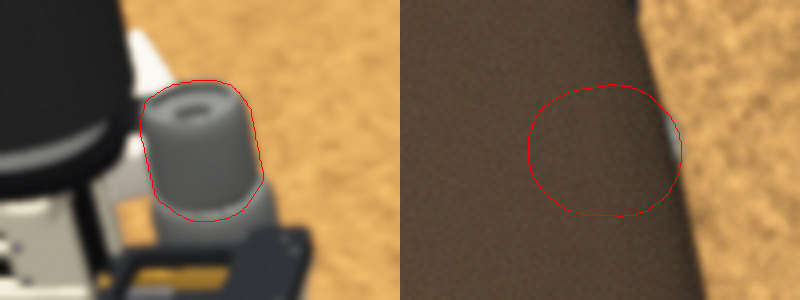

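The outline matches, and the small cup is gripped at 45.8 mm. I'll lift it and carry it over the stack.

```bash
python3 -m pendant '[[[0,-1,0,0,0,0,0],[0,-2,0,0,0,0,0],[0,-3,0,0,0,0,0],[0,-3,0,0,0,0,0],[0,-3,0,0,0,0,0],[0,-3,0,0,0,0,0],[0,-2,0,0,0,0,0],[-2,0,0.75,0,0,0,0],[-3,0,0,0,0,0,0],[-3,0,0,0,0,0,0],[-3,0,0,0,0,0,0],[-3,0,0,0,0,0,0]]]'
python3 -m pendant '[[[-2,0,0,0,0,0,0],[-1.4,0,0,0,0,0,0],[0,0,0,0,0,0,0],[0,0,0,0,0,0,0],[0,0,0,0,0,0,0]]]'
python3 rel.py medium_cup_mid:.060:.414:-.257 small_cup_mid:.171:.414:-.257
python3 look.py f .414,-.257,.13
```

```text
clock: 21.8
tool_pos: [0.4453, -0.2572, 0.1886]
orientation: [-90.0, 0.0, 0.0]
force: [-0.0, -0.8, -0.5]
opening: 0.0459
clock: 22.22
tool_pos: [0.414, -0.2575, 0.1889]
orientation: [-90.0, -0.0, 0.0]
force: [-0.5, -0.4, -0.1]
opening: 0.046
medium_cup_mid 0.84 [179. 143.  29.  32.] px off 1.5 fit [ 0.4105 -0.2599] 0.0741
small_cup_mid 0.89 [164.  92.  31.  36.] px off 2.7 fit [ 0.414  -0.2587] 0.0974
[ 0.41386433 -0.25734983  0.1883234 ]
scene 108 83
top 401 214
[ 0.41356608 -0.25732922  0.18819563] 22.4667 [ 0.22349519  0.03607205 -1.29065586]
```

View pics/f_scene.png

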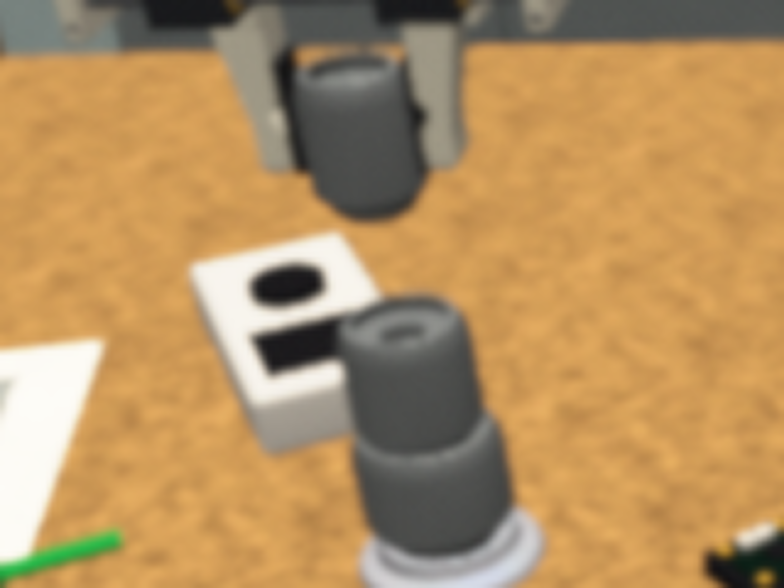

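The small cup is aligned above an upright stack, so I'll lower it.

```bash
python3 -m pendant '[[[0,1,0,0,0,0,0],[0,1.5,0,0,0,0,0],[0,1,0,0,0,0,0],[0,0.7,0,0,0,0,0],[0,0.5,0,0,0,0,0],[0,0.4,0,0,0,0,0],[0,0.3,0,0,0,0,0],[0,0.2,0,0,0,0,0],[0,0.1,0,0,0,0,0],[0,0,0,0,0,0,0]]]'
```

```text
clock: 23.3
tool_pos: [0.4133, -0.2574, 0.1317]
orientation: [-90.0, -0.0, 0.0]
force: [0.9, 0.4, -0.6]
opening: 0.0458
```

```bash
python3 -m pendant '[[[0,0.1,0,0,0,0,0],[0,0,0,0,0,0,0],[0,0,0,0,0,0,0]]]'
```

```text
clock: 23.55
tool_pos: [0.4136, -0.2577, 0.1314]
orientation: [-90.0, -0.1, 0.0]
force: [-0.6, -0.3, 5.4]
opening: 0.0457
```

```bash
python3 -m pendant '[[[0,0.05,0,0,0,0,0],[0,0,0,0,0,0,0],[0,0,0,0,0,0,0.6],[0,0,0,0,0,0,0.6],[0,0,0,0,0,0,1],[0,0,0,0,0,0,1],[0,0,0,0,0,0,1],[0,0,0,0,0,0,1],[0,0,0,0,0,0,1]]]'
python3 -m pendant '[[[0,-1,0,0,0,0,1],[0,-2,0,0,0,0,1],[0,-3,0,0,0,0,1],[0,-3,0,0,0,0,1],[0,-1,0,0,0,0,1],[0,0,3,0,0,0,1],[0,0,3.5,0,0,0,1],[0,0,3.5,0,0,0,1],[0,0,3.5,0,0,0,1],[0,0,3.5,0,0,0,1],[0,0,3.5,0,0,0,1],[0,0,3.5,0,0,0,1]]]'
python3 -m pendant '[[[0,0,3.5,0,0,0,1],[0,0,3.5,0,0,0,1],[0.3,0,3.5,0,0,0,1],[0.4,0,3.5,0,0,0,1],[0.4,0,3.5,0,0,0,1],[0.4,0,3.5,0,0,0,1],[0.4,0,3.5,0,0,0,1],[0.4,0,3.5,0,0,0,1],[0,0,0,0,0,0,0.5],[0,0,0,0,0,0,0.5]]]'
python3 tilt.py small_cup_mid .414 -.2575 .112 t4;python3 tilt.py medium_cup_mid .414 -.2575 .06 t5; python3 both.py lid_knob:0:.437:.271
```

```text
clock: 24.3
tool_pos: [0.413, -0.2573, 0.1299]
orientation: [-90.0, 0.0, -0.0]
force: [-0.4, -1.0, 0.6]
opening: 0.0805
clock: 25.3
tool_pos: [0.4127, -0.0158, 0.2309]
orientation: [-90.0, -0.1, -0.0]
force: [-0.1, 0.5, -0.9]
opening: 0.0873
clock: 26.13
tool_pos: [0.436, 0.2641, 0.2299]
orientation: [-90.0, 0.0, 0.1]
force: [-0.8, -0.6, -0.1]
opening: 0.0794
upright cost 0.226 fit [ 0.414  -0.2587  0.1135] tilt deg [-1.4 -0.2] 0.178 [True, True]
upright cost 2.36 fit [ 0.4132 -0.2578  0.0566] tilt deg [-0.4 -0.2] 2.322 [True, True]
lid_knob 0.58 [429. 176.  20.  26.] [0.436  0.2729] 0.086 [0.436  0.2729] 0.086 
[0.43613845 0.26237085 0.23018361] 26.7333
```

View pics/t4.png

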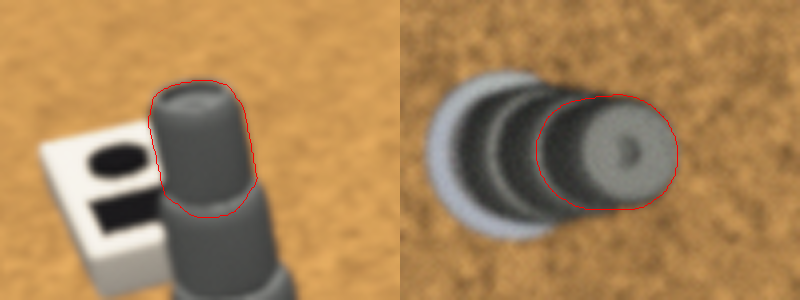

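View pics/t5.png

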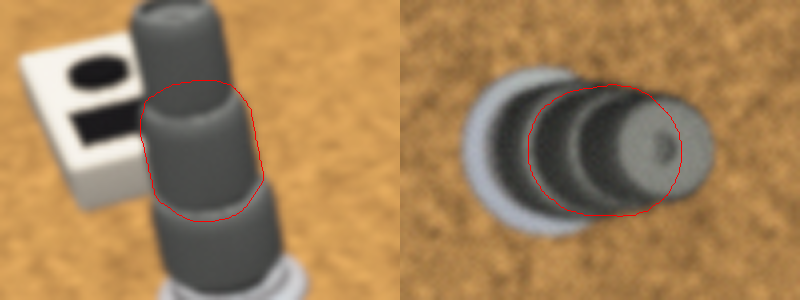

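All three cups stand upright and home; the outlines match in both views. Now the lid at about (0.437, 0.2715). The fingertips must stay above its plate at 18 mm, so I'll grip with the TCP at about 21.5 mm.

```bash
python3 -m pendant '[[[0.1,3,0.9,0,0,0,0.5],[0,3,0,0,0,0,0.5],[0,3,0,0,0,0,0.5],[0,3,0,0,0,0,0.5],[0,2.5,0,0,0,0,0.5],[0,1.5,0,0,0,0,0.5],[0,0,0,0,0,0,0.5],[0,0,0,0,0,0,0.5]]]'
python3 rel.py lid_knob:0:.437:.2715; python3 look.py g .437,.2715,.04
```

```text
clock: 27.4
tool_pos: [0.437, 0.2713, 0.0697]
orientation: [-90.1, 0.1, 0.0]
force: [0.0, 0.1, 1.2]
opening: 0.0439
lid_knob 0.48 [430. 179.  20.  24.] px off 3.7 fit [0.4357 0.2722] 0.1395
[0.4377732  0.27234504 0.07126337]
scene 361 123
top 105 202
[0.43778177 0.27243793 0.07148732] 27.6 [-0.61858114  0.04399877 -0.55687937]
```

View pics/g_scene.png

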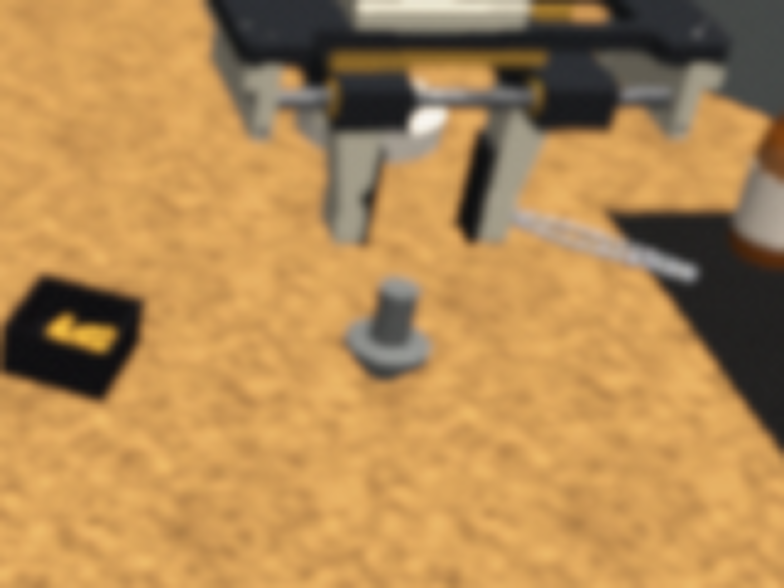

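The open fingers straddle the knob at (397,300) in the crop. I'll descend and grip.

```bash
python3 -m pendant '[[[-0.1,1.5,0,0,0,0,0.5],[0,1.5,0,0,0,0,0.5],[0,1,0,0,0,0,0.5],[0,0.6,0,0,0,0,0.5],[0,0.3,0,0,0,0,0.5],[0,0,0,0,0,0,0.5],[0,0,0,0,0,0,0],[0,0,0,0,0,0,0],[0,0,0,0,0,0,0],[0,0,0,0,0,0,0],[0,0,0,0,0,0,0],[0,0,0,0,0,0,0]]]'
python3 -m pendant '[[[0,0,0,0,0,0,0],[0,0,0,0,0,0,0],[0,0,0,0,0,0,0],[0,0,0,0,0,0,0]]]'
```

```text
clock: 28.6
tool_pos: [0.4362, 0.2718, 0.0214]
orientation: [-90.0, -0.0, 0.0]
force: [0.6, 0.0, 2.1]
opening: 0.0173
clock: 28.93
tool_pos: [0.4363, 0.2718, 0.0213]
orientation: [-90.0, -0.0, 0.0]
force: [-0.4, 0.1, 5.2]
opening: 0.017
```

```bash
python3 -m pendant '[[[0,-1,0,0,0,0,0],[0,-2,0,0,0,0,0],[0,-3,0,0,0,0,0],[0,-3,0,0,0,0,0],[0,-3,0,0,0,0,0],[0,-3,0,0,0,0,0],[0,-3,0,0,0,0,0],[0,-3,0,0,0,0,0],[0,-2,0,0,0,0,0],[0,-1,0,0,0,0,0],[0,0,0,0,0,0,0],[0,0,0,0,0,0,0]]]'
python3 look.py g2 .437,.2715,.25
```

```text
clock: 29.93
tool_pos: [0.4356, 0.2714, 0.2606]
orientation: [-90.0, 0.0, -0.0]
force: [0.1, 0.0, -1.0]
opening: 0.0171
scene 381 28
top 64 196
[0.43532675 0.27101481 0.25941549] 30.0333 [-0.37391319  0.09384196  0.14133506]
```

View pics/g2_scene.png

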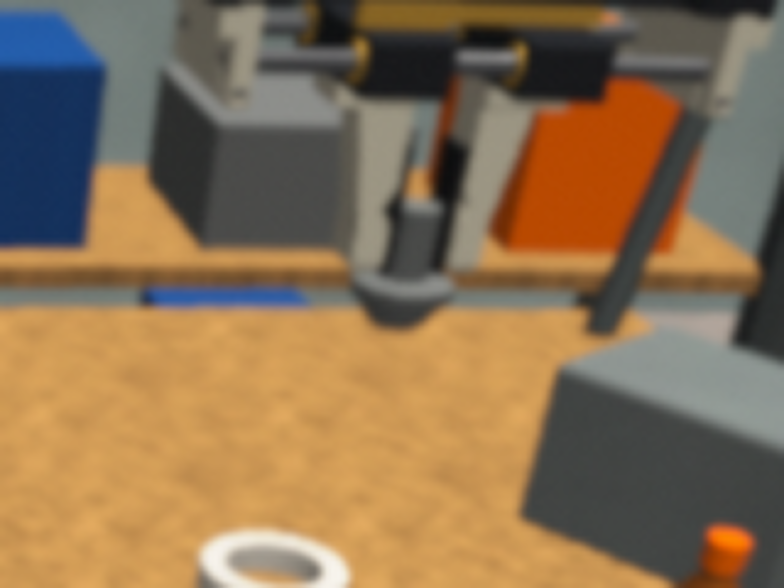

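The lid is held upright, plate just below the fingertips. I'll carry it to the stack.

```bash
python3 -m pendant '[[[-0.1,0,-2,0,0,0,0],[-0.1,0,-3,0,0,0,0],[-0.1,0,-3.5,0,0,0,0],[-0.1,0,-3.5,0,0,0,0],[-0.1,0,-3.5,0,0,0,0],[-0.1,0,-3.5,0,0,0,0],[-0.1,0,-3.5,0,0,0,0],[-0.1,0,-3.5,0,0,0,0],[-0.1,0,-3.5,0,0,0,0],[-0.1,0,-3.5,0,0,0,0],[-0.1,0,-3.5,0,0,0,0],[-0.1,0,-3.5,0,0,0,0]]]'
python3 -m pendant '[[[-0.2,0,-3.5,0,0,0,0],[-0.2,0,-3,0,0,0,0],[-0.2,0,-3,0,0,0,0],[-0.2,0,-2,0,0,0,0],[-0.2,0,-1,0,0,0,0],[0,0,0,0,0,0,0],[0,0,0,0,0,0,0],[0,0,0,0,0,0,0]]]'
python3 rel.py lid_knob:.238:.414:-.257 small_cup_mid:.112:.414:-.257
python3 look.py k .414,-.257,.19
```

```text
clock: 31.03
tool_pos: [0.4227, -0.1303, 0.2599]
orientation: [-90.0, 0.1, 0.0]
force: [1.5, 0.5, -1.0]
opening: 0.0176
clock: 31.7
tool_pos: [0.4138, -0.2527, 0.2605]
orientation: [-90.0, 0.1, 0.0]
force: [-0.6, 0.3, -0.8]
opening: 0.0172
lid_knob 0.59 [165.  68.  26.  24.] px off 3.9 fit [ 0.4125 -0.2549] 0.1674
small_cup_mid 0.56 [171. 120.  29.  34.] px off 2.4 fit [ 0.4079 -0.2601] 0.0763
[ 0.41425327 -0.25248439  0.26109769]
scene 103 56
top 413 214
[ 0.41432988 -0.252672    0.26123642] 31.95 [-0.05420137  0.66208856 -0.42828003]
```

View pics/k_scene.png

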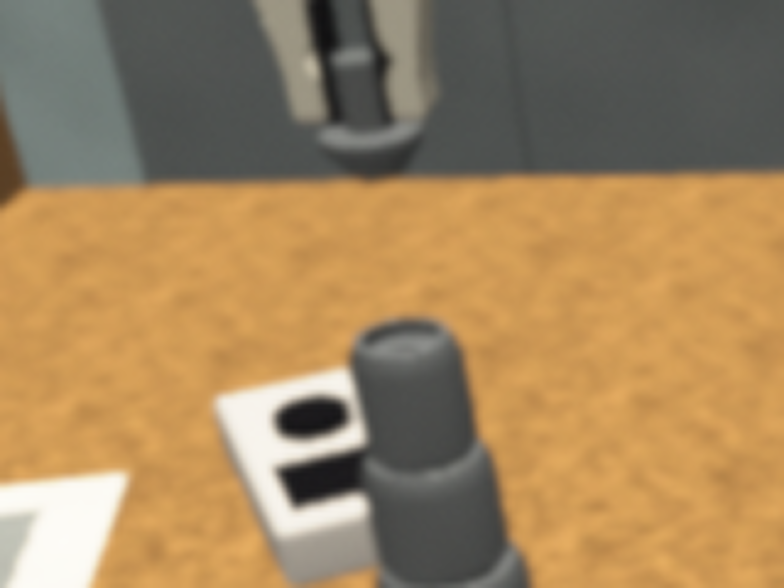

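```bash
python3 -m pendant '[[[0,1,-0.5,0,0,0,0],[0,1.5,0,0,0,0,0],[0,1.5,0,0,0,0,0],[0,1,0,0,0,0,0],[0,0.5,0,0,0,0,0],[0,0.5,0,0,0,0,0],[0,0.4,0,0,0,0,0],[0,0.3,0,0,0,0,0],[0,0.3,0,0,0,0,0],[0,0.3,0,0,0,0,0],[0,0.1,0,0,0,0,0],[0,0,0,0,0,0,0]]]'
```

```text
clock: 32.95
tool_pos: [0.4141, -0.2583, 0.187]
orientation: [-90.0, 0.0, 0.0]
force: [0.1, 0.1, 0.2]
opening: 0.0171
```

```bash
python3 -m pendant '[[[0,0.1,0,0,0,0,0],[0,0,0,0,0,0,0],[0,0,0,0,0,0,0]]]'; python3 look.py l .414,-.257,.17
```

```text
clock: 33.2
tool_pos: [0.4141, -0.2584, 0.1862]
orientation: [-90.0, -0.0, -0.0]
force: [0.1, -0.0, -0.2]
opening: 0.017
scene 105 65
top 409 214
[ 0.41415432 -0.25835936  0.1861796 ] 33.3 [-0.21721648 -0.20420175 -0.20951356]
```

View pics/l_scene.png

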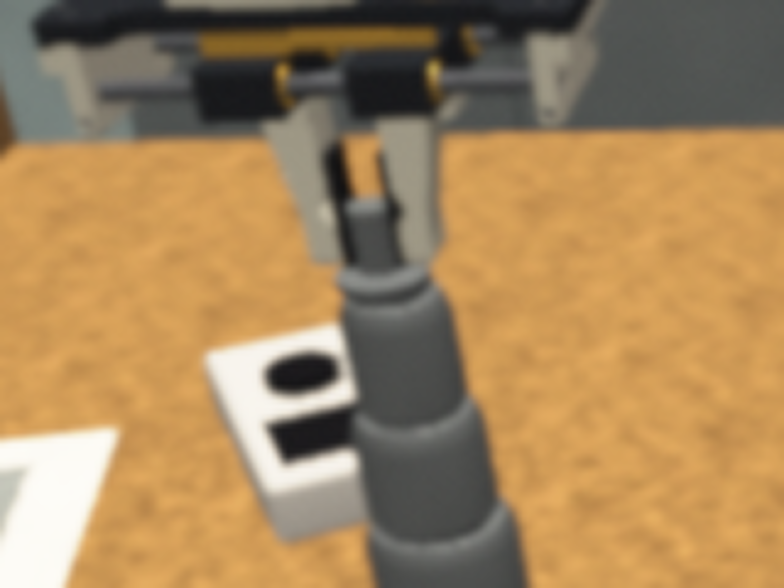

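The lid is nearly in, with no contact force yet. I'll correct y by 1 mm and go on down.

```bash
python3 -m pendant '[[[0,0,0.1,0,0,0,0],[0,0.1,0,0,0,0,0],[0,0,0,0,0,0,0],[0,0,0,0,0,0,0]]]'
```

```text
clock: 33.63
tool_pos: [0.4146, -0.2576, 0.1858]
orientation: [-90.0, -0.1, 0.0]
force: [-0.6, -0.8, 5.8]
opening: 0.0172
```

```bash
python3 -m pendant '[[[0,0.05,0,0,0,0,0],[0,0,0,0,0,0,0],[0,0,0,0,0,0,0.3],[0,0,0,0,0,0,0.3],[0,0,0,0,0,0,0.6],[0,0,0,0,0,0,0.6],[0,0,0,0,0,0,0.6],[0,0,0,0,0,0,0.6]]]'
python3 -m pendant '[[[0,-0.5,0,0,0,0,0.6],[0,-1,0,0,0,0,0.6],[0,-2,0,0,0,0,0.6],[0,-2.5,0,0,0,0,0.6],[0,-2,0,0,0,0,0.6],[0,0,3,0,0,0,0.6],[0,0,3.5,0,0,0,0.6],[0,0,3.5,0,0,0,0.6],[0,0,3.5,0,0,0,0.6],[0,0,3.5,0,0,0,0.6],[0,0,3.5,0,0,0,0.6],[0,0,3.5,0,0,0,0.6]]]'
python3 -m pendant '[[[0.2,0,3.5,0,0,0,0.6],[0.2,0,3.5,0,0,0,0.6],[0.2,0,3.5,0,0,0,0.6],[0,0,3.5,0,0,0,0.6],[0,0,3.5,0,0,0,0.6],[0,0,0,0,0,0,0.6],[0,0,0,0,0,0,0.6],[0,0,0,0,0,0,0.6]]]'
python3 tilt.py lid_knob .414 -.2575 .164 t6; python3 tilt.py small_cup_mid .414 -.2575 .112 t7; python3 look.py m .414,-.257,.12
python3 - <<'E'
from h import *
s=snapshot("scene");cv2.imwrite("pics/fs.png",s["image"][:,:,::-1]);s=snapshot("top");cv2.imwrite("pics/ft.png",s["image"][:,:,::-1])
E
```

```text
clock: 34.3
tool_pos: [0.414, -0.2573, 0.1844]
orientation: [-90.0, 0.0, -0.0]
force: [-0.4, 0.3, 0.1]
opening: 0.0474
clock: 35.3
tool_pos: [0.4139, -0.0158, 0.2659]
orientation: [-90.0, -0.1, -0.0]
force: [1.1, -1.0, 0.4]
opening: 0.0525
clock: 35.97
tool_pos: [0.42, 0.1578, 0.2651]
orientation: [-90.0, -0.0, 0.1]
force: [0.4, -0.2, -0.4]
opening: 0.0527
upright cost 0.375 fit [ 0.4154 -0.2575  0.1658] tilt deg [ 0.3 -1.8] 0.287 [True, True]
upright cost 1.857 fit [ 0.4137 -0.2646  0.1074] tilt deg [-16.3   0.3] 1.504 [True, True]
scene 109 88
top 399 215
[0.42015907 0.15730941 0.26463454] 36.4667 [ 0.5455494   0.60227738 -0.55668526]
```

View pics/t6.png

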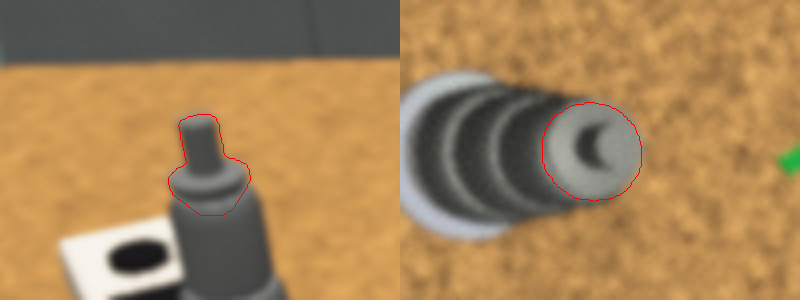

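View pics/m_scene.png

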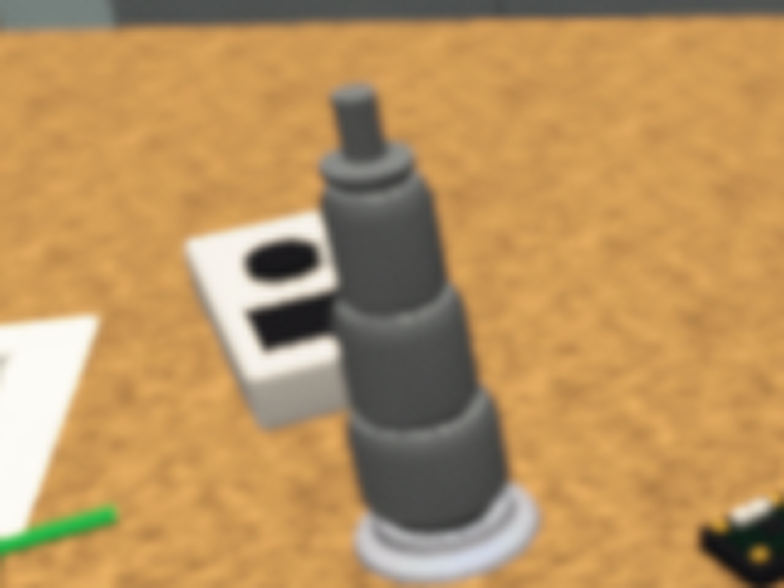

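View pics/ft.png

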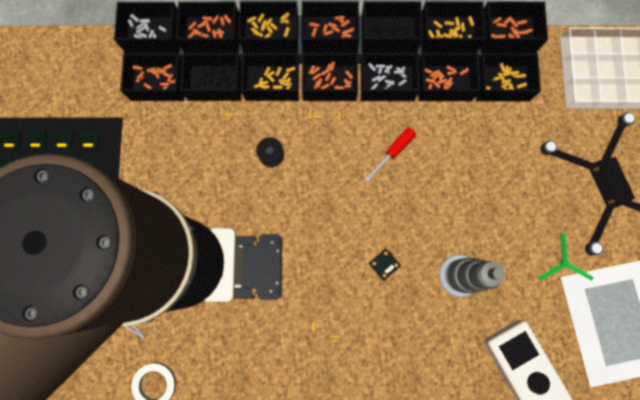

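The tower stands straight. The lid's knob and plate match the home outline at (210,165) in the left view and (592,150) in the right. The reel, driver and board are unmoved, and the gripper is clear in the air. Handing in.

```bash
python3 -c "
from plant import ctrl
print(ctrl.close_job(), ctrl.get_obs()['clock'])"
```

```text
the job is handed in; nothing more can be done
the job is handed in; nothing more can be done
```

The job is handed in at about 36.6 s. I stood the large cup in the dish, then stacked the medium cup, the small cup and the lid on it, one piece at a time from the bottom up.

- **Seating:** Each piece met resistance within about 0.5 mm of its computed home height before I let go. The highest force I read was about 17 N at the wrist, well under the limits.
- **Final pictures:** The tower is straight. The lid matches the upright, fully-home outline in both cameras. The cups matched when each was checked, the medium one mainly in the scene camera. The gripper was open and clear in the air.
- **Checks that disagreed:** The tilt fit gave about 5° for the medium cup, using only one partly hidden view. It also gave 16° for the small cup once the lid was on, with a very poor fit from mixed-up masks. I discounted both because the pictures show the pieces straight. The lid fit gave 1.8° and about 2 mm high, which is within pixel resolution.
- **Things to leave alone:** The reel, screwdriver and circuit-board block are unmoved in the last top picture. The arm hid the tray there. It last showed during the lid grasp, apparently where it started, and I did not re-measure it.

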